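Set up the investing stack on the vibrator

ROBOT

A 6-joint arm with a two-finger parallel gripper is mounted at the origin on the work surface. World frame = base frame: x ahead of the robot, y to its left, z up, the work surface at z = 0. Lengths are in m, angles in rad, forces in N, time in s.
With the tool pointing down it reaches from about 0.3 to 0.825 m from the base axis. Payload 5.4 kg.
Tool frame: the origin (TCP) lies at the very end of the fingers, on their centre line; the grasp point (between the pads) lies 19 mm behind it; x points along the fingers, z is the direction in which the jaws open and shut, and the axes are right-handed (so a half turn about x gives the same grasp; the last joint's range is limited). The gripper opens to 92 mm and grips with 3 to 60 N. Pads are 20 mm wide; open, the fingers measure 128 mm over their backs; the gripper's body (75 mm by 189 mm) begins 69 mm behind the grasp point.
Start: joints at [-1.419, 0.158, 1.597, -0, 1.386, -0.21], TCP at [0.204, -0.538, 0.215] pointing down, gripper open.
Joint ranges: [-2.91, 2.91], [-0.94, 2.29], [0.18, 2.7], [-1.29, 4.43], [0.17, 2.64], [-3, 3]. Speed limits (rad/s): [2.57, 2.57, 3.14, 3.14, 3.14, 3.14].

INTERFACE

Orientations are given as a 3x3 rotation matrix whose columns are the frame's x, y, z axes.
In Python, from workcell import robot gives the robot as it stands.
- The arm moves only by the tool arm_command, never from a script. Its argument "moves" is one flat list of numbers, 7 for each row, row after row: the turn, a rotation vector about the tool's x, y, z in rad, then the shift along the tool's x, y, z in m, then the closure in counts, from 0 (fully open) to 255 (shut). A call has 1 to 12 rows; each row shifts and turns the commanded pose from where the row before left it, along the tool's axes as they then stand; what a row does not reach is not made up. A row lasts 1/10 s, in which the tool goes at most 50 mm and 8.59 degrees, less where a joint would pass 70% of its speed; a pose out of reach is approached as far as the arm can. A call with a gripper value outside its range is refused whole. The fingers move at their own pace and stop on an object; "force" is the grip in N (left out, the last holds). Time passes only in rows, so rows that do not move let the fingers close. It gives the time, the measured TCP pose, the force and the opening at its end, in the units of the state.
- robot.read_state(): the state, without advancing time (a new reading comes with each control period).
- robot.get_image(name): name is "scene" or "side" or "wrist"; returns a dict with "img" (420x560x3 uint8, blue, green, red), "fov_y" (degrees; the focal length in pixels is half the picture's height over the tangent of half this angle, whatever the lens; pixels are square), "cx", "cy" (the principal point, pixels), "view" (4x4, takes a point from world to camera coordinates); the wrist camera has in their place "T_tool_cam" (4x4, takes a point from camera to tool coordinates, whose origin is the TCP and whose axes are the tool frame's). Camera axes: x right, y up, looking along -z (the intrinsics and any distortion apply to the point x, -y, -z); pixel columns grow to the right and rows downward; lengths in m; the calibration is good to about 2 mm. A picture is of the moment at which its call begins: read the wrist's pose just before it. There is no depth.
- robot.sign_off(): hands the job in, once; it reports no verdict.
The state is a dict: "t": time; "qpos": joint angles; "joint_velocities": joint speeds; "joint_torque": joint torques, N m; "tcp_pos": TCP position; "tool_rot": TCP orientation; "ft_force": force on the tool from outside, world axes, zero at the start; "wrist_torque": the same for the moment, N m; "gripper_width": finger opening in m.
Only numpy, scipy, OpenCV 4.12 (cv2) and the standard library are available. Lean on these libraries where they do the work, as an engineer would, in place of code of your own. Each camera call takes 0.05 s, during which the arm holds its last target.

TASK

Build the casting mould ready for pouring, in the middle of the blue vibrator's black plate, one part at a time from the bottom up: the grey sprue former with its stem up, the narrow steel casting ring around its hub, the white extension collar with its narrow neck down inside the ring, and last the aluminium funnel with its spout down in the collar. Each part must sit fully home on the one below, upright and let go; leave the wide low steel ring, the plaster cast and the spatula where they are.

Things in the scene. Friction and masses are not known exactly. Their poses are not given: they have to be found in the camera images.
- vibrator: Plaster vibrator, fixed to the counter: blue box 120 x 120 mm with a round black plate of diameter 100 mm on top, the plate's flat top 75 mm above the counter. Origin: centre of its underside, on the plate's axis; z up. It stands at the far left or far right, changing places with a low white and steel bench scale.
- former: Grey plastic sprue former, round: foot disc diameter 64 mm, 10 mm thick; on it a hub of diameter 40 mm up to 17 mm, a cone narrowing to a stem of diameter 14 mm between 17 and 25 mm, stem top at 56 mm. Stands upright; take it by the stem (bare stem from 25 to 56 mm). Origin: centre of its underside; z up along the stem. 90 g.
- casting_ring: Narrow steel casting ring, a plain tube open at both ends: outer diameter 54 mm, inner 46 mm, height 45 mm. Stands upright; origin: centre of its lower end; z along its axis. It goes around the former's 40 mm hub and rests on the foot disc, its origin then 10 mm above the former's. 220 g.
- collar: White plastic extension collar, round, bore 32 mm right through: narrow neck of diameter 40 mm from 0 to 12 mm, then a body of diameter 58 mm up to 45 mm. Stands on its neck; origin: centre of the neck's end; z up. The neck goes inside the casting ring, the body's shoulder rests on the ring's top, its origin then 33 mm above the ring's. 70 g.
- funnel: Aluminium pouring funnel, round, hollow: spout of diameter 26 mm from 0 to 12 mm, shoulder of diameter 44 mm from 12 to 17 mm, widening to a straight lip of diameter 62 mm from 26 to 44 mm. Stands on its spout; origin: centre of the spout's end; z up. The spout goes into the collar's 32 mm bore, the shoulder rests on the collar's top, its origin then 33 mm above the collar's. 80 g.
- wide_ring: Spare steel ring, not used: wide and low, outer diameter 74 mm, inner 64 mm, height 22 mm. Stands among the parts, to be left alone. Origin: centre of its underside.
- cast: Plaster dental cast, not used: base 58 x 62 x 20 mm with an arch of teeth up to 31 mm, beyond the parts. To be left alone. Origin: centre of its underside.
- spatula: Plaster spatula, not used, lying flat across the middle of the counter: 163 mm long, 18 mm wide, 12 mm high, wooden handle towards its -x and steel blade towards its +x. To be left alone. Origin: on its underside, about halfway along.
There are look-alikes about, which are no part of the job. Leave any yellow look-alike of the funnel alone.

How it is judged:
On the way, in this order (a step that is already met when the one before it is completed fails the run):
1. The former stands on the middle of the vibrator's plate, let go (horizontal distance between former and vibrator below 0.012 m and z of former in the frame of vibrator between 0.071 and 0.079 m and angle between former's own z axis and vertical below 0.08 rad and linear speed of former below 0.03 m/s and contact force between former and the fingers below 0.1 N), for 0.2 s.
2. then the casting ring sits on the former, let go (horizontal distance between casting_ring and former below 0.006 m and z of casting_ring in the frame of vibrator between 0.081 and 0.089 m and angle between casting_ring's own z axis and vertical below 0.08 rad and horizontal distance between casting_ring and vibrator below 0.02 m and linear speed of casting_ring below 0.03 m/s and contact force between casting_ring and the fingers below 0.1 N), for 0.2 s.
3. then the collar sits in the ring, let go (horizontal distance between collar and casting_ring below 0.006 m and z of collar in the frame of vibrator between 0.114 and 0.122 m and angle between collar's own z axis and vertical below 0.08 rad and horizontal distance between collar and vibrator below 0.02 m and linear speed of collar below 0.03 m/s and contact force between collar and the fingers below 0.1 N), for 0.2 s.
4. then the funnel sits in the collar, let go (horizontal distance between funnel and collar below 0.006 m and z of funnel in the frame of vibrator between 0.147 and 0.155 m and angle between funnel's own z axis and vertical below 0.08 rad and horizontal distance between funnel and vibrator below 0.02 m and linear speed of funnel below 0.03 m/s and contact force between funnel and the fingers below 0.1 N), for 0.2 s.
At the end, for the whole second after the job is handed in: Former within 12 mm of the plate's centre; ring, collar and funnel each centred within 6 mm on the part below and within 20 mm of the plate's centre; all within 4 mm of their fully seated height, within 0.08 rad of upright, and at rest (horizontal distance between former and vibrator below 0.012 m and z of former in the frame of vibrator between 0.071 and 0.079 m and angle between each of former, casting_ring, collar, funnel's own z axis and vertical below 0.08 rad and linear speed of each of former, casting_ring, collar, funnel below 0.03 m/s and horizontal distance between casting_ring and former below 0.006 m and z of casting_ring in the frame of vibrator between 0.081 and 0.089 m and horizontal distance between each of casting_ring, collar, funnel and vibrator below 0.02 m and horizontal distance between collar and casting_ring below 0.006 m and z of collar in the frame of vibrator between 0.114 and 0.122 m and horizontal distance between funnel and collar below 0.006 m and z of funnel in the frame of vibrator between 0.147 and 0.155 m); the robot touches nothing.
It fails at once if the wide ring is moved more than 30 mm (distance of wide_ring from where it was at the start of the episode above 0.03 m).
It fails at once if the plaster cast is moved more than 30 mm (distance of cast from where it was at the start of the episode above 0.03 m).
It fails at once if the spatula is moved more than 30 mm (distance of spatula from where it was at the start of the episode above 0.03 m).
It also fails if it takes over 118 s, if anything falls off the work surface, if the arm or the gripper's body presses on something with over 40 N, if the wrist force passes 120 N, or if a joint passes its speed limit or range.

## Working session

There is one attempt and no reset: what is moved stays moved. The work goes in short steps, Python scripts to look and compute and a tool call to move; the robot and the scene stay as the last step left them, time stands still between calls to the robot, and variables do not carry over. Pictures are saved under pics/ and viewed, and the job is handed in when it is done.

Besides the shell and the picture viewer there is one more tool, called by a JSON object that holds its "name" and its "arguments", one argument or row to a line. arm_command: Moves the arm, as the interface text tells. Its arguments: {"type":"object","properties":{"moves":{"type":"array"},"force":{"type":"number"}},"required":["moves"]}

```bash
mkdir -p pics; ls; cat > h.py <<'E'
import numpy as np,cv2
from workcell import robot
def snap(n,f):
    s=robot.read_state(); d=robot.get_image(n); cv2.imwrite('pics/'+f+'.png',d['img']); return s,d
E
python3 - <<'E'
from h import *
import pickle
for n in ['scene','side','wrist']:
    s,d=snap(n,n+'0'); pickle.dump((s,d),open(n+'0.pkl','wb'))
    print(n,{k:(np.round(v,4).tolist() if hasattr(v,'tolist') else v) for k,v in d.items() if k!='img'})
print(s)
E
```

```text
pics
scene {'fov_y': 53.329526723032814, 'cx': 277.0955881478623, 'cy': 211.29330331594366, 'view': [[-0.4896, 0.8718, -0.0163, 0.2691], [-0.5732, -0.3077, 0.7595, 0.2711], [0.6571, 0.3812, 0.6503, -1.2237], [0.0, 0.0, 0.0, 1.0]]}
side {'fov_y': 42.354910482579925, 'cx': 272.9573803284537, 'cy': 208.5730511390303, 'view': [[-0.6776, -0.7354, 0.0085, 0.4019], [0.458, -0.4129, 0.7873, -0.2784], [-0.5755, 0.5373, 0.6166, -0.9425], [0.0, 0.0, 0.0, 1.0]]}
wrist {'fov_y': 69.66409494218675, 'cx': 275.68223428396175, 'cy': 210.22121260582057, 'T_tool_cam': [[-0.0006, 0.2886, -0.9574, -0.1701], [-0.0004, 0.9574, 0.2886, 0.0817], [1.0, 0.0005, -0.0005, 0.0009], [0.0, 0.0, 0.0, 1.0]]}
{'t': 0.1, 'qpos': array([-1.41907727e+00,  1.58973736e-01,  1.59810702e+00, -6.58806524e-07,
        1.38621900e+00, -2.10134285e-01]), 'joint_velocities': array([ 0.00222041, -0.00052599, -0.0032154 ,  0.00097189, -0.00104866,
       -0.00051449]), 'joint_torque': array([-1.41558994e-04, -3.86504889e+01, -3.22958565e+01,  7.03314738e-02,
        3.39289207e-02, -4.54436258e-05]), 'tcp_pos': array([ 0.20342776, -0.5371999 ,  0.21372394]), 'tool_rot': array([[-2.58647169e-04,  9.35242337e-01,  3.54008058e-01],
       [ 1.68739150e-03,  3.54007974e-01, -9.35240882e-01],
       [-9.99998543e-01,  3.55452780e-04, -1.66968313e-03]]), 'ft_force': array([ 0.37278027, -0.04784308, -0.7087526 ]), 'wrist_torque': array([ 0.06389938, -0.01848069, -0.03050273]), 'gripper_width': 0.09198382328310829}
```

View pics/scene0.png

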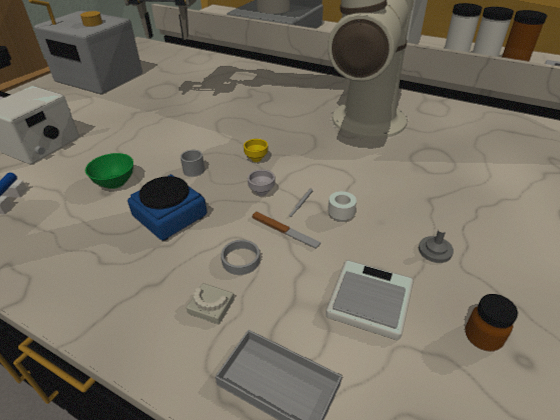

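View pics/side0.png

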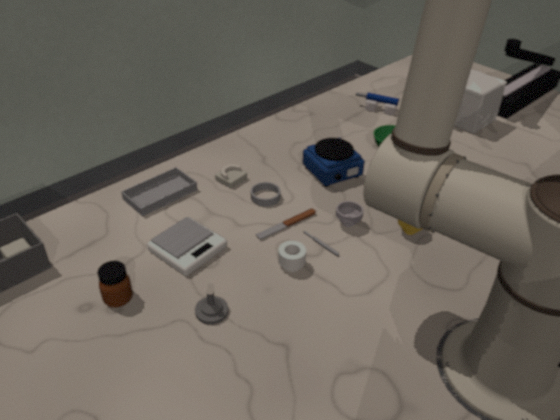

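View pics/wrist0.png

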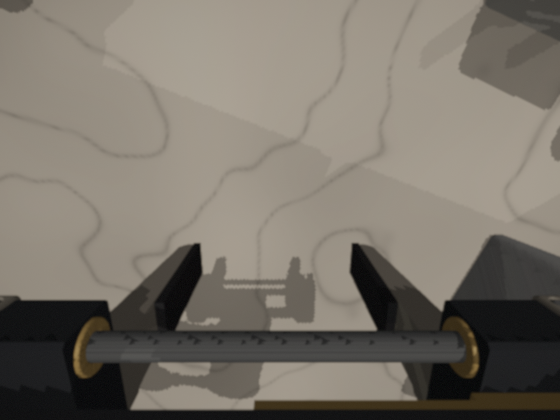

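```bash
cat >> h.py <<'E'
def K(d):
    h=d['img'].shape[0]; f=h/2/np.tan(np.radians(d['fov_y'])/2); return f
def ray(d,u,v,s=None):
    f=K(d); r=np.array([(u-d['cx'])/f,-(v-d['cy'])/f,-1.])
    if 'view' in d:
        V=d['view']; R=V[:3,:3]; return -R.T@V[:3,3],R.T@r
    T=d['T_tool_cam']; Rt=s['tool_rot']; return s['tcp_pos']+Rt@T[:3,3],Rt@T[:3,:3]@r
def at(d,u,v,z,s=None):
    o,r=ray(d,u,v,s); return o+r*(z-o[2])/r[2]
def proj(d,p,s=None):
    f=K(d)
    if 'view' in d: c=d['view'][:3,:3]@p+d['view'][:3,3]
    else:
        T=d['T_tool_cam']; c=T[:3,:3].T@(s['tool_rot'].T@(p-s['tcp_pos'])-T[:3,3])
    return d['cx']-f*c[0]/c[2], d['cy']+f*c[1]/c[2]
E
python3 - <<'E'
from h import *
import pickle
s,d=pickle.load(open('scene0.pkl','rb')); s2,e=pickle.load(open('side0.pkl','rb'))
for n,a,b,z in [('plate',(164,192),(335,149),.075),('scale',(372,296),(187,244),.03),('former',(440,233),(210,292),.056),('wide',(241,252),(265,192),.022),('collar top',(342,200),(292,250),.045),('alfun top',(262,178),(350,211),.044),('yfun',(256,146),(409,225),.044),('tube top',(192,157),None,.045),('cast',(211,300),(231,175),.02)]:
    print(n,at(d,*a,z).round(3),at(e,*b,z).round(3) if b else None)
a=cv2.resize(d['img'][120:280,80:360],None,fx=2.85,fy=2.85,interpolation=2); cv2.imwrite('pics/crop1.png',a)
E
```

```text
plate [ 0.623 -0.221  0.075] [ 0.605 -0.223  0.075]
scale [0.636 0.231 0.03 ] [0.605 0.236 0.03 ]
former [0.459 0.295 0.056] [0.443 0.298 0.056]
wide [ 0.649 -0.022  0.022] [ 0.641 -0.018  0.022]
collar top [0.441 0.094 0.045] [0.432 0.096 0.045]
alfun top [ 0.451 -0.093  0.044] [ 0.438 -0.091  0.044]
yfun [ 0.343 -0.175  0.044] [ 0.319 -0.15   0.044]
tube top [ 0.458 -0.284  0.045] None
cast [ 0.766 -0.007  0.02 ] [ 0.754 -0.004  0.02 ]
```

View pics/crop1.png

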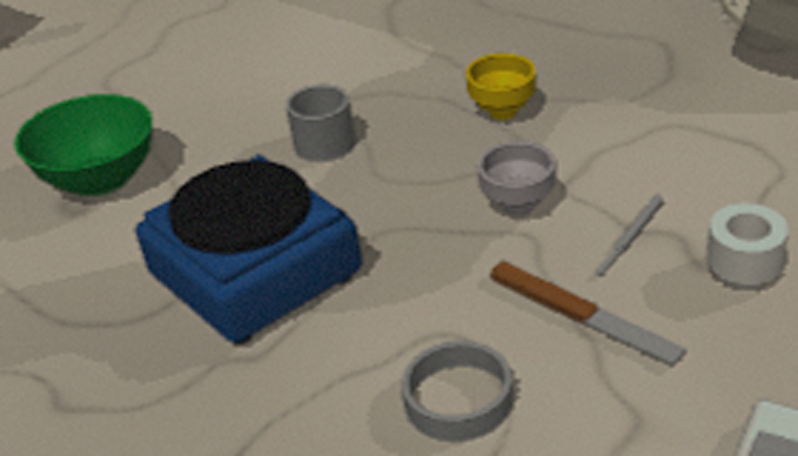

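In the scene picture the possible parts are: casting ring = narrow tall tube (192,162), not the wide low ring (241,256). Aluminium funnel = grey (262,182), not the yellow one (256,150). Collar = white (342,206), former = grey (436,247), vibrator = blue (168,205). The crop confirms these. I'll move above the plate first for a wrist view.

{"name": "arm_command", "arguments": {
  "moves": [0.1205,0,0,0,0,0,0,0.1205,0,0,0,0,0,0,0.1205,0,0,0,0,0,0,0,0,0,0,0.0455,-0.035,0,0,0,0,0,0.0455,-0.035,0,0,0,0,0,0.0455,-0.035,0,0,0,0,0,0.0455,-0.035,0,0,0,0,0,0.0455,-0.035,0,0,0,0,0,0.0455,-0.035,0,0,0,0,0,0.0455,-0.035,0,0,0,0,0,0.0455,-0.035,0,0,0,0,0,0.0455,-0.035,0]
}}

```text
t: 1.35
tcp_pos: [0.5614, -0.2616, 0.2143]
tool_rot: [[-0.0, 1.0, 0.0], [0.0, 0.0, -1.0], [-1.0, -0.0, -0.0]]
ft_force: [1.5, -0.8, 0.1]
gripper_width: 0.0923
```

```bash
python3 - <<'E'
from h import *
import pickle
s,d=snap('wrist','w1'); pickle.dump((s,d),open('w1.pkl','wb'))
s,d=snap('wrist','w1b')
print(s['t'],s['tcp_pos'],s['tool_rot'].round(4),s['qpos'].round(3))
E
```

```text
1.4 [ 0.56614042 -0.25605523  0.21409275] [[ 0.0034  1.      0.0056]
 [ 0.0037  0.0056 -1.    ]
 [-1.      0.0034 -0.0037]] [-0.622  0.276  1.461  0.005  1.404  0.943]
```

View pics/w1.png

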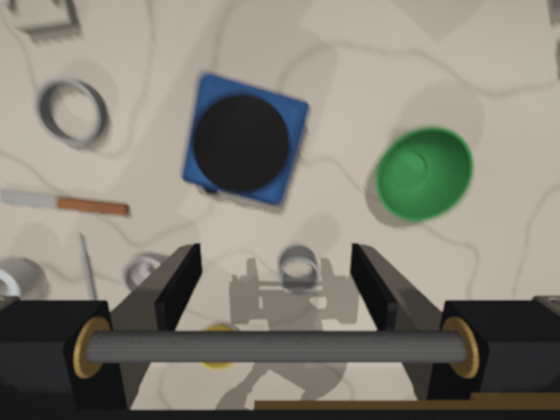

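```bash
cat >> h.py <<'E'
def prefine(d,s,mask,z):
    n,l,st,c=cv2.connectedComponentsWithStats(mask.astype(np.uint8))
    i=1+np.argmax(st[1:,4]); cs,_=cv2.findContours((l==i).astype(np.uint8),0,1)
    e=cv2.fitEllipse(max(cs,key=len)); return e,at(d,*e[0],z,s)
E
python3 - <<'E'
from h import *
import pickle
s,d=snap('wrist','w2'); pickle.dump((s,d),open('w2.pkl','wb'))
print(s['t'],s['tcp_pos'],s['joint_velocities'].round(3))
img=d['img'].astype(int); m=(img.max(2)<45); m[230:]=0; m[:,330:]=0;m[:,:150]=0
e,p=prefine(d,s,m,.075); print(e,p)
# scale check: edge radius
f=K(d)
cs,_=cv2.findContours(m.astype(np.uint8),0,1);c=max(cs,key=len)[:,0]
P=np.array([at(d,u,v,.075,s) for u,v in c]); print(cv2.fitEllipse(P[:,:2].astype(np.float32)))
E
```

```text
1.45 [ 0.56352219 -0.25871276  0.21396233] [-0.086 -0.03   0.042 -0.056  0.005 -0.057]
((246.6339111328125, 148.09320068359375), (93.9856185913086, 97.26409912109375), 148.53170776367188) [ 0.61774248 -0.22985078  0.075     ]
((0.6155824065208435, -0.2298615425825119), (0.09553108364343643, 0.09577357023954391), 133.27200317382812)
```

View pics/w2.png

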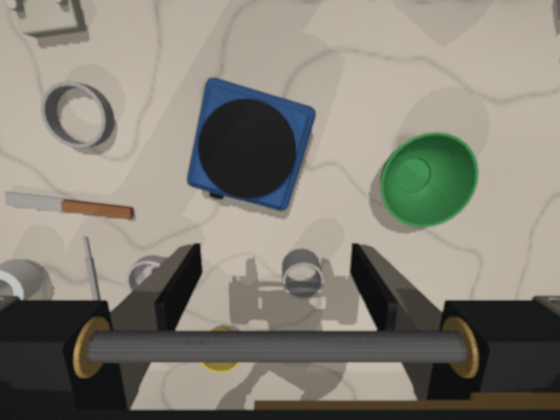

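{"name": "arm_command", "arguments": {
  "moves": [0,0,0,0,0.025,-0.012,0,0,0,0,0,0.025,-0.012,0,0,0,0,0,0,0,0,0,0,0,0,0,0,0]
}}

```text
t: 1.9
tcp_pos: [0.6092, -0.2401, 0.2141]
tool_rot: [[-0.001, 1.0, -0.0], [-0.0, -0.0, -1.0], [-1.0, -0.001, 0.0]]
ft_force: [-0.8, -0.5, 0.4]
gripper_width: 0.092
```

```bash
python3 - <<'E'
from h import *
import pickle
s,d=snap('wrist','w3'); pickle.dump((s,d),open('w3.pkl','wb'))
print(s['t'],s['tcp_pos'],s['joint_velocities'].round(3))
img=d['img'].astype(int); m=(img.max(2)<45); m[290:]=0; m[:,345:]=0;m[:,210:]&=True;m[:,:205]=0
e,p=prefine(d,s,m,.075); print(e,p)
n,l,st,cc=cv2.connectedComponentsWithStats(m.astype(np.uint8)); m=l==1+np.argmax(st[1:,4])
cs,_=cv2.findContours(m.astype(np.uint8),0,1);c=max(cs,key=len)[:,0]
P=np.array([at(d,u,v,.075,s) for u,v in c]); print(cv2.fitEllipse(P[:,:2].astype(np.float32)))
s,d=pickle.load(open('w2.pkl','rb'))
E
```

```text
1.9 [ 0.60919075 -0.24008836  0.21412879] [-0.016 -0.016  0.012 -0.001  0.002  0.   ]
((264.48651123046875, 191.37356567382812), (88.87137603759766, 91.11043548583984), 108.12364959716797) [ 0.61859532 -0.22934581  0.075     ]
((0.6164878010749817, -0.22935843467712402), (0.09548315405845642, 0.0961831584572792), 107.66598510742188)
```

View pics/w3.png

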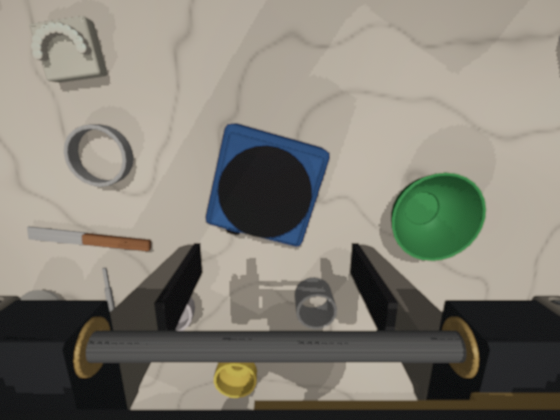

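{"name": "arm_command", "arguments": {
  "moves": [0,0,0,0,-0.012,-0.035,0,0,0,0,0,-0.012,-0.035,0,0,0,0,0,-0.012,-0.035,0,0,0,0,0,-0.012,-0.035,0,0,0,0,0,-0.012,-0.035,0,0,0,0,0,-0.012,-0.035,0,0,0,0,0,-0.012,-0.035,0,0,0,0,0,-0.012,-0.035,0,0,0,0,0,-0.012,-0.035,0,0,0,0,0,-0.012,-0.035,0,0,0,0,0,-0.012,-0.035,0,0,0,0,0,-0.012,-0.035,0]
}}

```text
t: 3.15
tcp_pos: [0.465, 0.1806, 0.2147]
tool_rot: [[0.0, 1.0, -0.002], [-0.0, -0.002, -1.0], [-1.0, 0.0, 0.0]]
ft_force: [1.1, 0.1, -0.1]
gripper_width: 0.0919
```

{"name": "arm_command", "arguments": {
  "moves": [0,0,0,0,-0.01,-0.035,0,0,0,0,0,-0.01,-0.035,0,0,0,0,0,-0.01,-0.03,0,0,0,0,0,0,0,0,0,0,0,0,0,0,0]
}}

```text
t: 3.65
tcp_pos: [0.4358, 0.2798, 0.2146]
tool_rot: [[0.0, 1.0, 0.0], [-0.001, 0.0, -1.0], [-1.0, 0.0, 0.001]]
ft_force: [0.5, -0.4, -0.8]
gripper_width: 0.0917
```

```bash
python3 - <<'E'
from h import *
import pickle
s,d=snap('wrist','w4'); pickle.dump((s,d),open('w4.pkl','wb'))
print(s['t'],s['tcp_pos'],s['joint_velocities'].round(3),s['qpos'].round(2))
E
```

```text
3.65 [0.43581697 0.27978702 0.21457116] [-0.027  0.001 -0.002 -0.    -0.     0.001] [ 0.34  0.01  1.76 -0.    1.38  1.91]
```

View pics/w4.png

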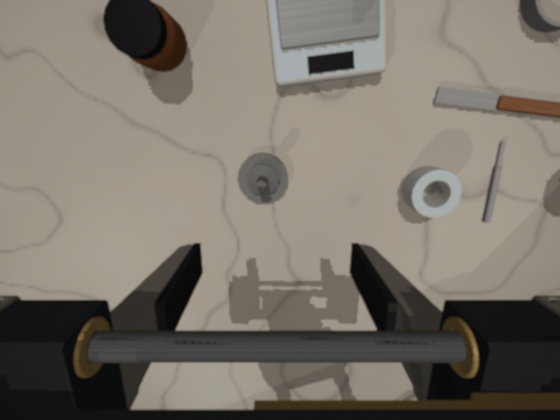

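```bash
python3 - <<'E'
from h import *
import pickle
s,d=pickle.load(open('w4.pkl','rb'))
cv2.imwrite('pics/c4.png',cv2.resize(d['img'][140:215,220:310],None,fx=8,fy=8,interpolation=2))
print(at(d,262.5,180.5,.056,s),at(d,262.5,177,.010,s), at(d,436,187,.045,s))
E
```

```text
[0.45318281 0.29321551 0.056     ] [0.44858911 0.29513146 0.01      ] [0.44338557 0.09432945 0.045     ]
```

View pics/c4.png

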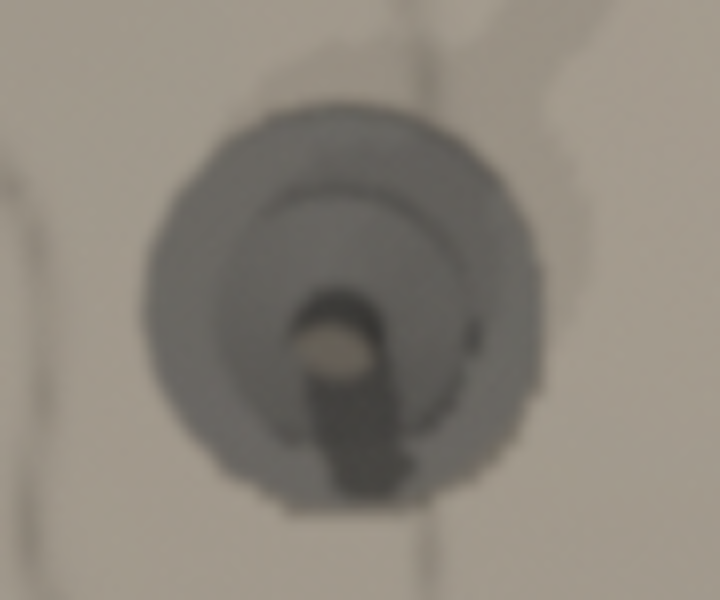

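```bash
python3 - <<'E'
from h import *
import pickle
s,d=pickle.load(open('w4.pkl','rb'))
print(at(d,261.9,183.3,.056,s),at(d,262.9,178.1,.008,s),at(d,262.5,178.5,.014,s))
E
```

```text
[0.45003781 0.29391954 0.056     ] [0.44681516 0.29472944 0.008     ] [0.44744332 0.29498429 0.014     ]
```

{"name": "arm_command", "arguments": {
  "moves": [0,0,0,0.03,0.0127,-0.0147,100,0,0,0,0.04,0,0,130,0,0,0,0.04,0,0,130,0,0,0,0.04,0,0,130,0,0,0,0.034,0,0,130,0,0,0,0,0,0,130,0,0,0,0,0,0,130],
  "force": 8
}}

```text
t: 4.4
tcp_pos: [0.4492, 0.2943, 0.0312]
tool_rot: [[-0.0, 1.0, -0.001], [-0.0, -0.001, -1.0], [-1.0, -0.0, 0.0]]
ft_force: [1.2, 0.4, 0.4]
gripper_width: 0.0449
```

{"name": "arm_command", "arguments": {
  "moves": [0,0,0,0,0,0,255,0,0,0,0,0,0,255,0,0,0,0,0,0,255,0,0,0,0,0,0,255,0,0,0,0,0,0,255],
  "force": 8
}}

```text
t: 4.9
tcp_pos: [0.4492, 0.2957, 0.0315]
tool_rot: [[0.001, 1.0, 0.0], [0.001, 0.0, -1.0], [-1.0, 0.001, -0.001]]
ft_force: [-0.0, 0.4, 3.6]
gripper_width: 0.0135
```

{"name": "arm_command", "arguments": {
  "moves": [0,0,0,0,0,0,150,0,0,0,0,0,0,150,-0.1428,0,0,0,0,0,150,-0.1428,0,0,0,0,0,150,-0.1428,0,0,0,0,0,150,-0.1428,0,0,0,0,0,150,-0.1428,0,0,0,0,0,150,-0.1428,0,0,0,0,0,150,-0.1428,0,0,0,0,0,150,-0.1428,0,0,0,0,0,150,-0.1428,0,0,0,0,0,150,-0.1428,0,0,0,0,0,150]
}}

```text
t: 6.1
tcp_pos: [0.4483, 0.2953, 0.0303]
tool_rot: [[-0.001, 0.136, 0.991], [-0.0, 0.991, -0.136], [-1.0, -0.0, -0.001]]
ft_force: [-0.2, -0.1, 0.2]
gripper_width: 0.0378
```

{"name": "arm_command", "arguments": {
  "moves": [0,0,0,0,0,0,150,0,0,0,0,0,0,255,0,0,0,0,0,0,255,0,0,0,0,0,0,255,0,0,0,0,0,0,255],
  "force": 25
}}

```text
t: 6.6
tcp_pos: [0.4484, 0.2954, 0.0305]
tool_rot: [[-0.0, 0.143, 0.99], [-0.0, 0.99, -0.143], [-1.0, -0.0, -0.0]]
ft_force: [0.1, -0.7, 0.1]
gripper_width: 0.0132
```

{"name": "arm_command", "arguments": {
  "moves": [-0.143,0,0,-0.02,0,0,255,0,0,0,-0.035,0,0,255,0,0,0,-0.035,0,0,255,0,0,0,-0.03,-0.02,0.006,255,0,0,0,-0.02,-0.037,0.012,255,0,0,0,0,-0.037,0.012,255,0,0,0,0,-0.037,0.012,255,0,0,0,0,-0.037,0.012,255,0,0,0,0,-0.037,0.012,255,0,0,0,0,-0.037,0.012,255,0,0,0,0,-0.037,0.012,255,0,0,0,0,-0.037,0.012,255]
}}

```text
t: 7.8
tcp_pos: [0.5509, -0.0221, 0.1704]
tool_rot: [[-0.0, 0.0, 1.0], [0.0, 1.0, -0.0], [-1.0, 0.0, -0.0]]
ft_force: [-0.3, -0.1, -0.7]
gripper_width: 0.0131
```

{"name": "arm_command", "arguments": {
  "moves": [0,0,0,0,-0.037,0.012,255,0,0,0,0,-0.037,0.012,255,0,0,0,0,-0.037,0.012,255,0,0,0,0,-0.037,0.012,255,0,0,0,0,-0.037,0.012,255,0,0,0,0,-0.02,0.006,255,0,0,0,0,0,0,255,0,0,0,0,0,0,255]
}}

```text
t: 8.6
tcp_pos: [0.6165, -0.2251, 0.17]
tool_rot: [[-0.001, 0.0, 1.0], [0.001, 1.0, -0.0], [-1.0, 0.001, -0.001]]
ft_force: [0.2, 0.4, -0.2]
gripper_width: 0.0136
```

```bash
cat >> h.py <<'E'
def go(x,y,z):
    s=robot.read_state(); dp=np.array([x,y,z])-s['tcp_pos']; print('t',s['t'],'tcp',s['tcp_pos'].round(4),'delta tool',(s['tool_rot'].T@dp).round(4),'w',round(s['gripper_width'],4),'psi',np.arctan2(s['tool_rot'][1,1],s['tool_rot'][0,1]).round(3),'vel',abs(s['joint_velocities']).max().round(3))
E
python3 - <<'E'
from h import *
s,d=snap('wrist','w5')
go(.617,-.229,.107)
E
```

```text
t 8.65 tcp [ 0.6165 -0.2245  0.1701] delta tool [ 0.0631 -0.0046  0.0005] w 0.0131 psi 1.572 vel 0.013
```

View pics/w5.png

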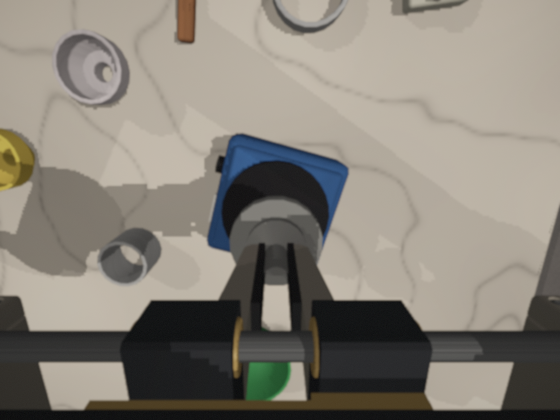

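{"name": "arm_command", "arguments": {
  "moves": [0,0,0,0.025,-0.0046,0.0005,255,0,0,0,0.025,0,0,255,0,0,0,0.0115,0,0,255,0,0,0,0.002,0,0,255,0,0,0,0.001,0,0,255,0,0,0,0,0,0,255]
}}

```text
t: 9.25
tcp_pos: [0.6181, -0.2301, 0.1074]
tool_rot: [[0.002, -0.001, 1.0], [-0.001, 1.0, 0.001], [-1.0, -0.001, 0.002]]
ft_force: [1.1, -0.1, -1.5]
gripper_width: 0.0133
```

```bash
python3 - <<'E'
from h import *
go(.617,-.229,.1055); print(robot.read_state()['ft_force'])
E
```

```text
t 9.25 tcp [ 0.6181 -0.2301  0.1074] delta tool [ 0.0019  0.0012 -0.0011] w 0.0133 psi 1.572 vel 0.003
[ 1.11060361 -0.05991927 -1.47910974]
```

{"name": "arm_command", "arguments": {
  "moves": [0,0,0,0.001,0,0,255,0,0,0,0,0,0,255,0,0,0,0,0,0,255]
}}

```text
t: 9.55
tcp_pos: [0.6176, -0.2303, 0.1055]
tool_rot: [[0.001, -0.0, 1.0], [-0.0, 1.0, 0.0], [-1.0, -0.0, 0.001]]
ft_force: [-1.3, -0.6, -0.8]
gripper_width: 0.0137
```

```bash
python3 - <<'E'
from h import *
s,d=snap('wrist','w6')
for i in range(3):
    go(.617,-.229,.1055); print(robot.read_state()['ft_force']); s,d=snap('scene','s6')
cv2.imwrite('pics/s6c.png',cv2.resize(d['img'][120:260,100:260],None,fx=4.5,fy=4.2,interpolation=2))
E
```

```text
t 9.6 tcp [ 0.6175 -0.2302  0.1054] delta tool [-0.0001  0.0012 -0.0005] w 0.0134 psi 1.571 vel 0.005
[ 0.75737475 -0.01539876 -1.71673849]
t 9.65 tcp [ 0.6174 -0.2302  0.1052] delta tool [-0.0003  0.0012 -0.0004] w 0.0137 psi 1.571 vel 0.002
[-0.48003174  0.90600222 -1.03543168]
t 9.7 tcp [ 0.6175 -0.2302  0.1052] delta tool [-0.0003  0.0012 -0.0005] w 0.0134 psi 1.571 vel 0.002
[0.42192738 0.0859577  0.62802779]
```

View pics/s6c.png

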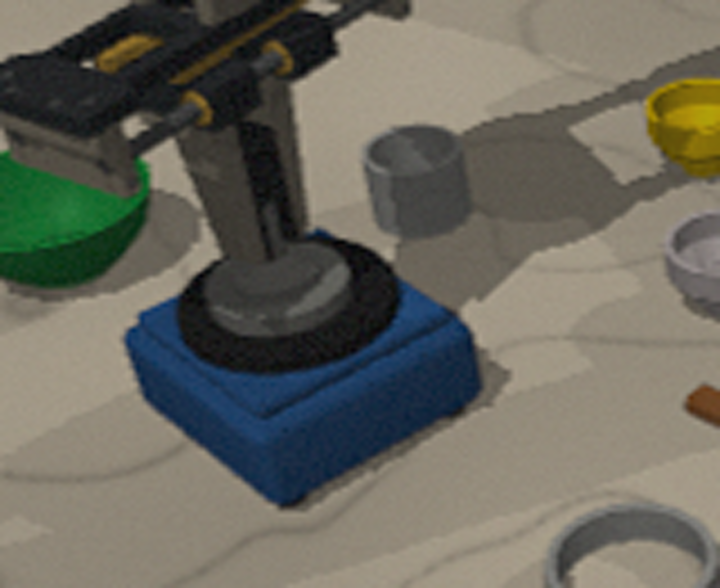

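{"name": "arm_command", "arguments": {
  "moves": [0,0,0,0.001,0,0,255,0,0,0,0,0,0,255,0,0,0,0,0,0,255]
}}

```text
t: 10.05
tcp_pos: [0.6175, -0.2304, 0.1052]
tool_rot: [[0.0, -0.001, 1.0], [-0.001, 1.0, 0.001], [-1.0, -0.001, 0.0]]
ft_force: [-3.5, 0.6, 5.3]
gripper_width: 0.013
```

{"name": "arm_command", "arguments": {
  "moves": [0,0,0,0,0,0,150,0,0,0,0,0,0,150,0,0,0,0,0,0,150,0,0,0,-0.03,0,0,130,0,0,0,-0.035,0,0,100,0,0,0,-0.035,0,0,50,0,0,0,0,0,0,0,0,0,0,0,0,0,0]
}}

```text
t: 10.85
tcp_pos: [0.6179, -0.2304, 0.2049]
tool_rot: [[0.002, -0.001, 1.0], [-0.001, 1.0, 0.001], [-1.0, -0.001, 0.002]]
ft_force: [-0.8, 0.3, 0.4]
gripper_width: 0.0751
```

```bash
python3 - <<'E'
from h import *
import pickle
s,d=snap('wrist','w7'); pickle.dump((s,d),open('w7.pkl','wb'))
go(.617,-.229,.2)
cv2.imwrite('pics/w7c.png',cv2.resize(d['img'][100:320,60:360],None,fx=2.6,fy=2.6,interpolation=2))
E
```

```text
t 10.9 tcp [ 0.617  -0.2299  0.2031] delta tool [ 0.0031  0.0009 -0.    ] w 0.079 psi 1.571 vel 0.027
```

View pics/w7c.png

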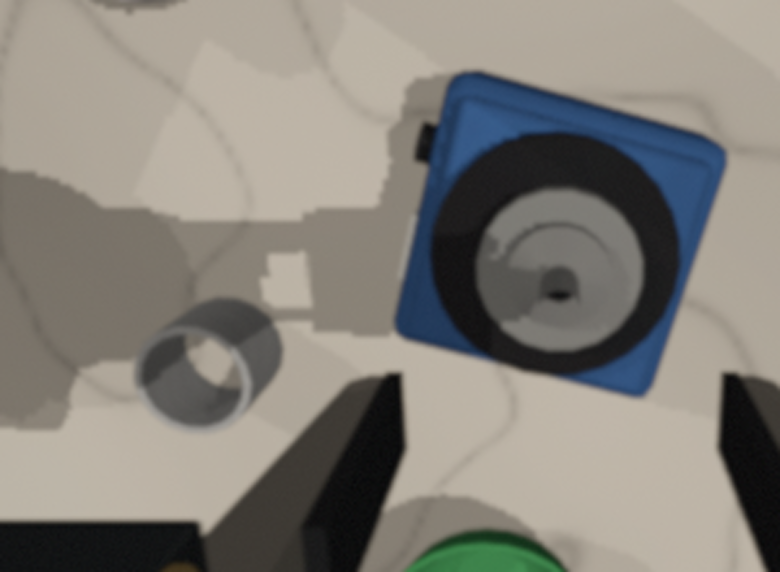

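```bash
python3 - <<'E'
from h import *
import pickle
s,d=pickle.load(open('w7.pkl','rb'))
p=at(d,60+193/2.6,100+380/2.6,.045,s); print(p); 
s,d=pickle.load(open('w3.pkl','rb'))
cv2.imwrite('pics/w3c.png',cv2.resize(d['img'][260:345,270:360],None,fx=7,fy=7,interpolation=2))
E
```

```text
[ 0.45096659 -0.29360699  0.045     ]
```

View pics/w3c.png

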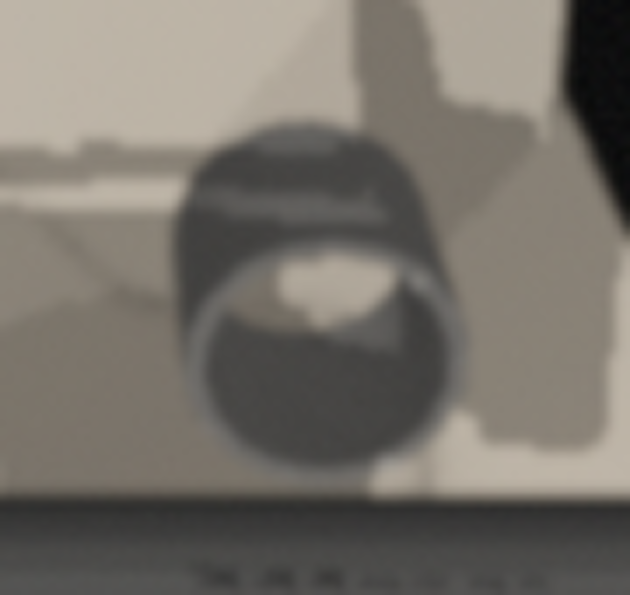

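```bash
python3 - <<'E'
from h import *
import pickle
s,d=pickle.load(open('w3.pkl','rb'))
print('ring',at(d,316.4,311.4,.045,s), 'bowl',at(d,392,215,.05,s),at(d,432,261,.05,s),'funnel?',)
go(.452,-.290,.2)
E
```

```text
ring [ 0.45064483 -0.29422535  0.045     ] bowl [ 0.58441607 -0.37632789  0.05      ] [ 0.52548781 -0.43165127  0.05      ] funnel?
t 10.9 tcp [ 0.617  -0.2299  0.2031] delta tool [ 0.0033 -0.06   -0.1651] w 0.079 psi 1.571 vel 0.027
```

{"name": "arm_command", "arguments": {
  "moves": [0,0,0,0,-0.0128,-0.0332,0,0,0,0,0,-0.0128,-0.0332,0,0,0,0,0,-0.0128,-0.0332,0,0,0,0,0,-0.0128,-0.0332,0,0,0,0,0,-0.0128,-0.0332,0,0,0,0,0.03,0,0,0,0,0,0,0.035,0,0,0,0,0,0,0.035,0,0,0,0,0,0,0.035,0,0,0,0,0,0,0,0,0,0]
}}

```text
t: 11.9
tcp_pos: [0.447, -0.2899, 0.0623]
tool_rot: [[-0.01, -0.0, 1.0], [0.01, 1.0, 0.0], [-1.0, 0.01, -0.01]]
ft_force: [-0.5, 0.7, -1.1]
gripper_width: 0.0918
```

```bash
python3 - <<'E'
from h import *
s,d=snap('wrist','w8')
go(.4508,-.2939,.014)
E
```

```text
t 11.95 tcp [ 0.4489 -0.2917  0.0656] delta tool [ 0.0516 -0.0025  0.0022] w 0.092 psi 1.571 vel 0.075
```

View pics/w8.png

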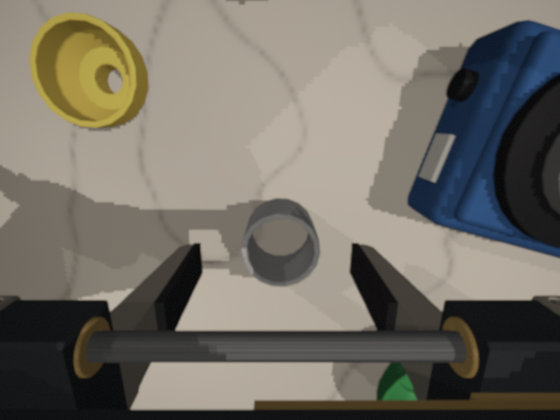

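{"name": "arm_command", "arguments": {
  "moves": [0,0,0,0.02,-0.0025,0.002,0,0,0,0,0.02,0,0,0,0,0,0,0.011,0,0,0,0,0,0,0,0,0,60,0,0,0,0,0,0,255,0,0,0,0,0,0,255,0,0,0,0,0,0,255,0,0,0,0,0,0,255],
  "force": 8
}}

```text
t: 12.75
tcp_pos: [0.4532, -0.297, 0.0188]
tool_rot: [[-0.001, -0.001, 1.0], [-0.001, 1.0, 0.001], [-1.0, -0.001, -0.001]]
ft_force: [-1.9, -0.6, 5.9]
gripper_width: 0.0547
```

{"name": "arm_command", "arguments": {
  "moves": [0,0,0,0,0,0,20,0,0,0,0,0,0,20,0.1428,0,0,0,0,0,20,0.1428,0,0,0,0,0,20,0.1428,0,0,0,0,0,20,0.1428,0,0,0,0,0,20,0.1428,0,0,0,0,0,20,0.1428,0,0,0,0,0,20,0.1428,0,0,0,0,0,20,0.1428,0,0,0,0,0,20,0.1428,0,0,0,0,0,20,0.1428,0,0,0,0,0,20]
}}

```text
t: 13.95
tcp_pos: [0.4536, -0.2966, 0.018]
tool_rot: [[0.0, 0.991, 0.137], [0.0, 0.137, -0.991], [-1.0, 0.0, -0.0]]
ft_force: [-1.3, -0.7, -0.4]
gripper_width: 0.0846
```

{"name": "arm_command", "arguments": {
  "moves": [0.1428,0,0,0,0,0,20,0,0,0,0,0,0,20,0,0,0,0,0,0,255,0,0,0,0,0,0,255,0,0,0,0,0,0,255,0,0,0,0,0,0,255,0,0,0,0,0,0,255],
  "force": 25
}}

```text
t: 14.65
tcp_pos: [0.4533, -0.2962, 0.018]
tool_rot: [[-0.0, 1.0, 0.001], [0.001, 0.001, -1.0], [-1.0, -0.0, -0.001]]
ft_force: [0.0, 2.3, 1.0]
gripper_width: 0.0526
```

```bash
python3 - <<'E'
from h import *
go(.6175,-.2303,.18)
E
```

```text
t 14.65 tcp [ 0.4533 -0.2962  0.018 ] delta tool [-0.162   0.1642 -0.0659] w 0.0526 psi 0.001 vel 0.002
```

{"name": "arm_command", "arguments": {
  "moves": [0,0,0,-0.02,0,0,255,0,0,0,-0.035,0,0,255,0,0,0,-0.037,0,0,255,0,0,0,-0.035,0.014,-0.006,255,0,0,0,-0.035,0.03,-0.012,255,0,0,0,0,0.03,-0.012,255,0,0,0,0,0.03,-0.012,255,0,0,0,0,0.03,-0.012,255,0,0,0,0,0.03,-0.012,255,0,0,0,0,0,0,255,0,0,0,0,0,0,255]
}}

```text
t: 15.75
tcp_pos: [0.6171, -0.2304, 0.1792]
tool_rot: [[-0.002, 1.0, 0.002], [0.0, 0.002, -1.0], [-1.0, -0.002, -0.0]]
ft_force: [-0.6, -0.9, -1.8]
gripper_width: 0.0527
```

```bash
python3 - <<'E'
from h import *
s,d=snap('wrist','w9')
for i in range(4):
  robot.get_image('side'); go(.6175,-.2303,.103)
E
```

```text
t 15.85 tcp [ 0.6164 -0.2311  0.1796] delta tool [ 0.0766  0.0012 -0.0008] w 0.0529 psi 0.0 vel 0.008
t 15.9 tcp [ 0.6164 -0.2312  0.1799] delta tool [ 0.0769  0.0012 -0.0009] w 0.0527 psi -0.0 vel 0.007
t 15.95 tcp [ 0.6165 -0.2313  0.1801] delta tool [ 0.0771  0.0011 -0.001 ] w 0.0531 psi -0.001 vel 0.003
t 16.0 tcp [ 0.6166 -0.2313  0.1802] delta tool [ 0.0772  0.0009 -0.001 ] w 0.0531 psi -0.001 vel 0.006
```

View pics/w9.png

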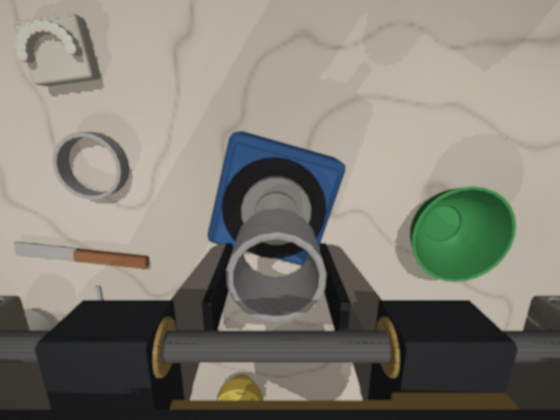

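{"name": "arm_command", "arguments": {
  "moves": [0,0,0,0.02,0.001,-0.001,255,0,0,0,0.02,0,0,255,0,0,0,0.015,0,0,255,0,0,0,0,0,0,255,0,0,0,0.005,0,0,255,0,0,0,0.005,0,0,255,0,0,0,0.005,0,0,255,0,0,0,0.004,0,0,255,0,0,0,0,0,0,255,0,0,0,0,0,0,255]
}}

```text
t: 17.0
tcp_pos: [0.6184, -0.2296, 0.1061]
tool_rot: [[0.0, 1.0, 0.001], [0.0, 0.001, -1.0], [-1.0, 0.0, -0.0]]
ft_force: [0.6, 0.4, -1.8]
gripper_width: 0.0527
```

```bash
python3 - <<'E'
from h import *
go(.6175,-.2303,.103);print(robot.read_state()['ft_force'])
E
```

```text
t 17.0 tcp [ 0.6184 -0.2296  0.1061] delta tool [ 0.0031 -0.0009  0.0007] w 0.0527 psi 0.001 vel 0.006
[ 0.55544862  0.361881   -1.81663212]
```

{"name": "arm_command", "arguments": {
  "moves": [0,0,0,0.001,-0.0008,0.0006,255,0,0,0,0.001,0,0,255,0,0,0,0,0,0,255,0,0,0,0.001,0,0,255,0,0,0,0,0,0,255]
}}

```text
t: 17.5
tcp_pos: [0.6176, -0.2303, 0.1031]
tool_rot: [[0.0, 1.0, 0.0], [-0.0, 0.0, -1.0], [-1.0, 0.0, 0.0]]
ft_force: [-0.3, -0.0, -1.6]
gripper_width: 0.0531
```

{"name": "arm_command", "arguments": {
  "moves": [0,0,0,0.001,0,0,255,0,0,0,0,0,0,255,0,0,0,0,0,0,255]
}}

```text
t: 17.8
tcp_pos: [0.6178, -0.2303, 0.103]
tool_rot: [[0.0, 1.0, 0.001], [-0.0, 0.001, -1.0], [-1.0, 0.0, 0.0]]
ft_force: [-2.8, 1.0, 6.3]
gripper_width: 0.0528
```

{"name": "arm_command", "arguments": {
  "moves": [0,0,0,0,0,0,0,0,0,0,0,0,0,0,0,0,0,0,0,0,0,0,0,0,-0.02,0,0,0,0,0,0,-0.035,0,0,0,0,0,0,-0.035,0,0,0,0,0,0,0,0,0,0,0,0,0,0,0,0,0]
}}

```text
t: 18.6
tcp_pos: [0.6181, -0.2305, 0.1929]
tool_rot: [[0.002, 1.0, 0.001], [-0.001, 0.001, -1.0], [-1.0, 0.002, 0.001]]
ft_force: [-0.0, -0.2, -0.9]
gripper_width: 0.0921
```

```bash
python3 - <<'E'
from h import *
import pickle
s,d=snap('wrist','w10'); pickle.dump((s,d),open('w10.pkl','wb'))
go(.4415,.094,.2)
cv2.imwrite('pics/w10c.png',cv2.resize(d['img'][120:340,180:370],None,fx=2.7,fy=2.7,interpolation=2))
E
```

```text
t 18.65 tcp [ 0.6173 -0.23    0.1912] delta tool [-0.0085 -0.1756 -0.3241] w 0.0919 psi 0.001 vel 0.026
```

View pics/w10c.png

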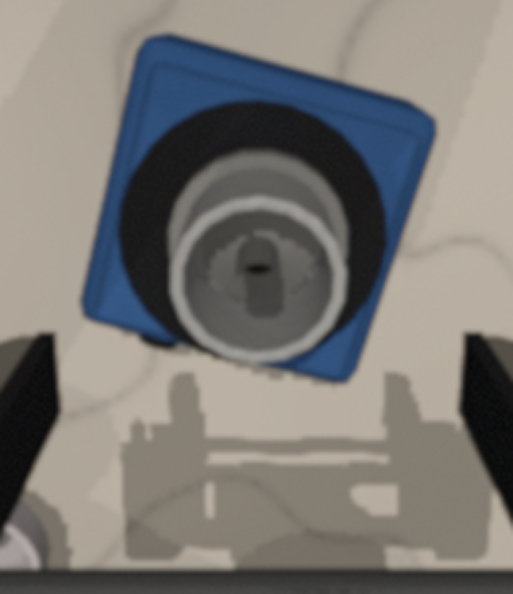

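{"name": "arm_command", "arguments": {
  "moves": [0,0,0,0,-0.0176,-0.0324,0,0,0,0,0,-0.0176,-0.0324,0,0,0,0,0,-0.0176,-0.0324,0,0,0,0,0,-0.0176,-0.0324,0,0,0,0,0,-0.0176,-0.0324,0,0,0,0,0,-0.0176,-0.0324,0,0,0,0,0,-0.0176,-0.0324,0,0,0,0,0,-0.0176,-0.0324,0,0,0,0,0,-0.0176,-0.0324,0,0,0,0,0.03,-0.0176,-0.0324,0,0,0,0,0.04,0,0,0,0,0,0,0.03,0,0,0]
}}

```text
t: 19.85
tcp_pos: [0.4386, 0.0948, 0.0886]
tool_rot: [[-0.004, 1.0, 0.003], [0.0, 0.003, -1.0], [-1.0, -0.004, -0.0]]
ft_force: [-0.1, -0.4, 0.6]
gripper_width: 0.0919
```

{"name": "arm_command", "arguments": {
  "moves": [0,0,0,0,0,0,0,0,0,0,0,0,0,0]
}}

```text
t: 20.05
tcp_pos: [0.4406, 0.0937, 0.0914]
tool_rot: [[-0.003, 1.0, 0.0], [0.0, 0.0, -1.0], [-1.0, -0.003, -0.0]]
ft_force: [1.1, 0.5, 0.1]
gripper_width: 0.0917
```

```bash
python3 - <<'E'
from h import *
import pickle
s,d=snap('wrist','w11'); pickle.dump((s,d),open('w11.pkl','wb'))
go(.4415,.094,.016)
E
```

```text
t 20.1 tcp [0.4419 0.0935 0.0928] delta tool [ 0.0768 -0.0004 -0.0005] w 0.0921 psi 0.0 vel 0.026
```

View pics/w11.png

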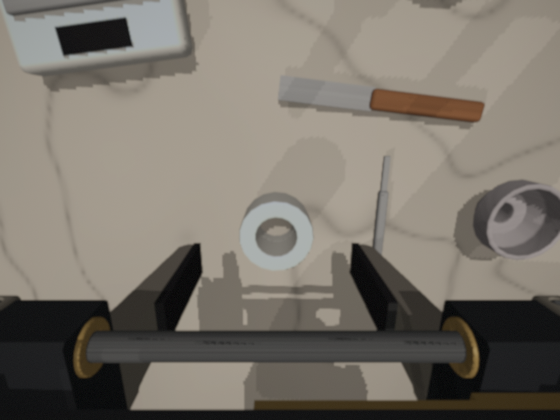

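```bash
python3 - <<'E'
from h import *
import pickle
s,d=pickle.load(open('w11.pkl','rb'))
print(at(d,277,236,.045,s),[at(d,*q,.003,s).round(3) for q in [(387,155),(378,245),(383,200)]], at(d,284,75,.0,s),at(d,284,102,.0,s),at(d,483,110,.006,s))
s,d=pickle.load(open('scene0.pkl','rb'))
print([at(d,*q,.003).round(3) for q in [(311,189),(291,215)]])
E
```

```text
[0.43654934 0.09171658 0.045     ] [array([ 0.493, -0.002,  0.003]), array([ 0.411, -0.002,  0.003]), array([ 0.454, -0.002,  0.003])] [0.55615965 0.08607808 0.        ] [0.53589222 0.08591614 0.        ] [ 0.52953969 -0.07385049  0.006     ]
[array([ 0.387, -0.001,  0.003]), array([0.49 , 0.001, 0.003])]
```

{"name": "arm_command", "arguments": {
  "moves": [0,0,0,0.025,-0.005,0.002,0,0,0,0,0.03,0,0,0,0,0,0,0.02,0,0,0,0,0,0,0,0,0,0,0,0,0,0,0,0,255,0,0,0,0,0,0,255,0,0,0,0,0,0,255,0,0,0,0,0,0,255],
  "force": 6
}}

```text
t: 20.9
tcp_pos: [0.4373, 0.0916, 0.0181]
tool_rot: [[0.002, 1.0, 0.001], [-0.0, 0.001, -1.0], [-1.0, 0.002, 0.0]]
ft_force: [-0.2, -0.1, 0.6]
gripper_width: 0.0619
```

{"name": "arm_command", "arguments": {
  "moves": [0,0,0,0,0,0,20,0,0,0,0,0,0,20,-0.1428,0,0,0,0,0,20,-0.1428,0,0,0,0,0,20,-0.1428,0,0,0,0,0,20,-0.1428,0,0,0,0,0,20,-0.1428,0,0,0,0,0,20,-0.1428,0,0,0,0,0,20,-0.1428,0,0,0,0,0,20,-0.1428,0,0,0,0,0,20,-0.1428,0,0,0,0,0,20,-0.1428,0,0,0,0,0,20]
}}

```text
t: 22.1
tcp_pos: [0.4364, 0.0917, 0.0171]
tool_rot: [[-0.0, 0.136, 0.991], [0.0, 0.991, -0.136], [-1.0, -0.0, -0.0]]
ft_force: [0.2, -0.0, 0.5]
gripper_width: 0.0849
```

{"name": "arm_command", "arguments": {
  "moves": [-0.1428,0,0,0,0,0,20,0,0,0,0,0,0,20,0,0,0,0,0,0,255,0,0,0,0,0,0,255,0,0,0,0,0,0,255,0,0,0,0,0,0,255,0,0,0,0,0,0,255],
  "force": 18
}}

```text
t: 22.8
tcp_pos: [0.4363, 0.0917, 0.0171]
tool_rot: [[-0.0, 0.0, 1.0], [0.0, 1.0, -0.0], [-1.0, 0.0, -0.0]]
ft_force: [-0.5, -0.2, 1.1]
gripper_width: 0.0586
```

```bash
python3 - <<'E'
from h import *
go(.6176,-.2303,.19)
E
```

```text
t 22.8 tcp [0.4363 0.0917 0.0171] delta tool [-0.173  -0.322   0.1812] w 0.0586 psi 1.571 vel 0.002
```

{"name": "arm_command", "arguments": {
  "moves": [0,0,0,0,0,0,20,0,0,0,0,0,0,20,0.1428,0,0,0,0,0,20,0.1428,0,0,0,0,0,20,0.1428,0,0,0,0,0,20,0.1428,0,0,0,0,0,20,0.1428,0,0,0,0,0,20,0.1428,0,0,0,0,0,20,0.1428,0,0,0,0,0,20,0.1428,0,0,0,0,0,20,0.1428,0,0,0,0,0,20,0.1428,0,0,0,0,0,20]
}}

```text
t: 24.0
tcp_pos: [0.4365, 0.0917, 0.0171]
tool_rot: [[0.0, 0.991, 0.137], [-0.0, 0.137, -0.991], [-1.0, 0.0, 0.0]]
ft_force: [-0.0, -0.7, 0.1]
gripper_width: 0.0848
```

{"name": "arm_command", "arguments": {
  "moves": [0.1428,0,0,0,0,0,20,0,0,0,0,0,0,20,0,0,0,0,0,0,255,0,0,0,0,0,0,255,0,0,0,0,0,0,255,0,0,0,0,0,0,255,0,0,0,0,0,0,255,0,0,0,0,0,0,255],
  "force": 18
}}

```text
t: 24.8
tcp_pos: [0.4364, 0.0917, 0.0171]
tool_rot: [[-0.0, 1.0, 0.001], [0.0, 0.001, -1.0], [-1.0, -0.0, -0.0]]
ft_force: [1.1, 0.2, 0.9]
gripper_width: 0.0578
```

```bash
python3 - <<'E'
from h import *
go(.6176,-.2303,.19)
E
```

```text
t 24.8 tcp [0.4364 0.0917 0.0171] delta tool [-0.1729  0.1809  0.3222] w 0.0578 psi 0.001 vel 0.002
```

{"name": "arm_command", "arguments": {
  "moves": [0,0,0,-0.02,0,0,255,0,0,0,-0.035,0,0,255,0,0,0,-0.038,0,0,255,0,0,0,-0.035,0.009,0.016,255,0,0,0,-0.035,0.018,0.032,255,0,0,0,0,0.018,0.032,255,0,0,0,0,0.018,0.032,255,0,0,0,0,0.018,0.032,255,0,0,0,0,0.018,0.032,255,0,0,0,0,0.018,0.032,255,0,0,0,0,0.018,0.032,255,0,0,0,0,0.018,0.032,255]
}}

```text
t: 26.0
tcp_pos: [0.5896, -0.1812, 0.179]
tool_rot: [[-0.001, 1.0, 0.001], [0.0, 0.001, -1.0], [-1.0, -0.001, -0.0]]
ft_force: [0.4, -0.2, -0.3]
gripper_width: 0.0574
```

{"name": "arm_command", "arguments": {
  "moves": [0,0,0,0,0.018,0.032,255,0,0,0,0,0.01,0.018,255,0,0,0,0,0,0,255,0,0,0,0,0,0,255,0,0,0,0,0,0,255,0,0,0,0,0,0,255]
}}

```text
t: 26.6
tcp_pos: [0.617, -0.2285, 0.1797]
tool_rot: [[-0.0, 1.0, 0.002], [0.0, 0.002, -1.0], [-1.0, -0.0, -0.0]]
ft_force: [-0.2, 0.2, -1.0]
gripper_width: 0.0575
```

```bash
python3 - <<'E'
from h import *
s,d=snap('wrist','w12')
for i in range(3):
  go(.6176,-.2303,.135); robot.get_image('side')
E
```

```text
t 26.65 tcp [ 0.6171 -0.2287  0.1798] delta tool [0.0448 0.0005 0.0016] w 0.0574 psi 0.002 vel 0.005
t 26.7 tcp [ 0.6172 -0.2289  0.1798] delta tool [0.0448 0.0004 0.0014] w 0.0573 psi 0.001 vel 0.006
t 26.75 tcp [ 0.6172 -0.2291  0.1798] delta tool [0.0448 0.0003 0.0012] w 0.0572 psi 0.001 vel 0.006
```

View pics/w12.png

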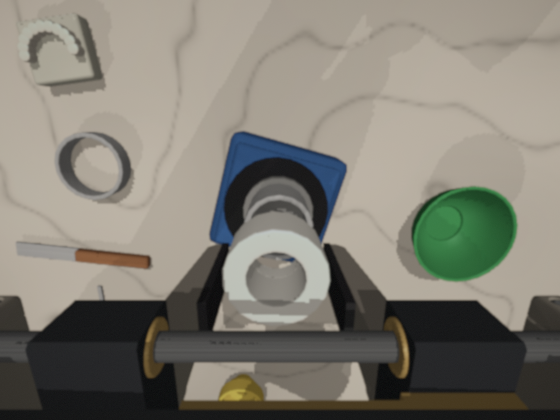

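{"name": "arm_command", "arguments": {
  "moves": [0,0,0,0.012,0.0003,0.0008,255,0,0,0,0.012,0,0,255,0,0,0,0,0,0,255,0,0,0,0.005,0,0,255,0,0,0,0.005,0,0,255,0,0,0,0.004,0,0,255,0,0,0,0.003,0,0,255,0,0,0,0,0,0,255,0,0,0,0,0,0,255]
}}

```text
t: 27.7
tcp_pos: [0.6177, -0.2306, 0.1387]
tool_rot: [[0.0, 1.0, 0.0], [-0.0, 0.0, -1.0], [-1.0, 0.0, 0.0]]
ft_force: [0.4, -0.6, -1.3]
gripper_width: 0.0575
```

{"name": "arm_command", "arguments": {
  "moves": [0,0,0,0.001,0,0,255,0,0,0,0.001,0,0,255,0,0,0,0,0,0,255,0,0,0,0,0,0,255]
}}

```text
t: 28.1
tcp_pos: [0.6176, -0.2306, 0.1366]
tool_rot: [[-0.0, 1.0, 0.001], [0.0, 0.001, -1.0], [-1.0, -0.0, -0.0]]
ft_force: [0.7, 0.4, -1.4]
gripper_width: 0.0575
```

{"name": "arm_command", "arguments": {
  "moves": [0,0,0,0.001,0,0,255,0,0,0,0.001,0,0,255,0,0,0,0,0,0,255,0,0,0,0,0,0,255]
}}

```text
t: 28.5
tcp_pos: [0.6178, -0.2307, 0.1351]
tool_rot: [[0.0, 1.0, 0.001], [-0.0, 0.001, -1.0], [-1.0, 0.0, 0.0]]
ft_force: [-0.6, 1.0, 2.5]
gripper_width: 0.0576
```

Seated at the expected height with contact force; release and lift.

{"name": "arm_command", "arguments": {
  "moves": [0,0,0,0,0,0,0,0,0,0,0,0,0,0,0,0,0,0,0,0,0,0,0,0,0,0,0,0,0,0,0,-0.02,0,0,0,0,0,0,-0.03,0,0,0,0,0,0,-0.03,0,0,0,0,0,0,0,0,0,0,0,0,0,0,0,0,0]
}}

```text
t: 29.4
tcp_pos: [0.6179, -0.2308, 0.2149]
tool_rot: [[0.001, 1.0, 0.001], [-0.001, 0.001, -1.0], [-1.0, 0.001, 0.001]]
ft_force: [-0.3, 0.6, -0.5]
gripper_width: 0.0915
```

```bash
python3 - <<'E'
from h import *
import pickle
s,d=snap('wrist','w13'); pickle.dump((s,d),open('w13.pkl','wb'))
go(.445,-.092,.2)
s2,e=snap('scene','s13')
cv2.imwrite('pics/w13c.png',np.hstack([cv2.resize(d['img'][130:340,190:360],None,fx=2.2,fy=2.2,interpolation=2),cv2.resize(e['img'][100:240,100:240],(400,462),interpolation=2)]))
s,d=pickle.load(open('w11.pkl','rb'))
print(at(d,527,222,.044,s))
E
```

```text
t 29.45 tcp [ 0.6172 -0.2303  0.2134] delta tool [ 0.0137 -0.1721 -0.1384] w 0.0921 psi 0.0 vel 0.024
[ 0.44755182 -0.09877618  0.044     ]
```

View pics/w13c.png

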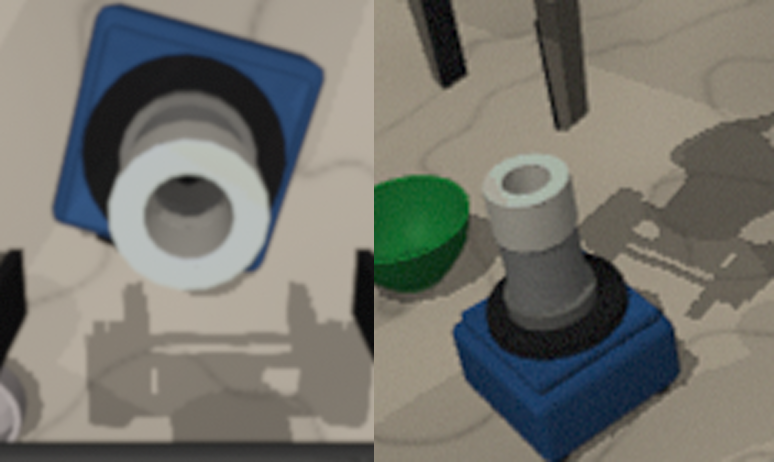

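{"name": "arm_command", "arguments": {
  "moves": [0,0,0,0,-0.0246,-0.0198,0,0,0,0,0,-0.0246,-0.0198,0,0,0,0,0,-0.0246,-0.0198,0,0,0,0,0,-0.0246,-0.0198,0,0,0,0,0,-0.0246,-0.0198,0,0,0,0,0,-0.0246,-0.0198,0,0,0,0,0.02,-0.0246,-0.0198,0,0,0,0,0.04,0,0,0,0,0,0,0.04,0,0,0,0,0,0,0.02,0,0,0,0,0,0,0,0,0,0,0,0,0,0,0,0,0]
}}

```text
t: 30.7
tcp_pos: [0.4449, -0.0918, 0.0942]
tool_rot: [[-0.002, 1.0, 0.0], [0.001, 0.0, -1.0], [-1.0, -0.002, -0.001]]
ft_force: [-0.3, 0.1, 0.6]
gripper_width: 0.0921
```

```bash
python3 - <<'E'
from h import *
import pickle
s,d=snap('wrist','w14'); pickle.dump((s,d),open('w14.pkl','wb'))
go(.445,-.092,.017)
E
```

```text
t 30.75 tcp [ 0.4458 -0.0923  0.0953] delta tool [ 0.0783 -0.0008 -0.0003] w 0.0917 psi 0.0 vel 0.019
```

View pics/w14.png

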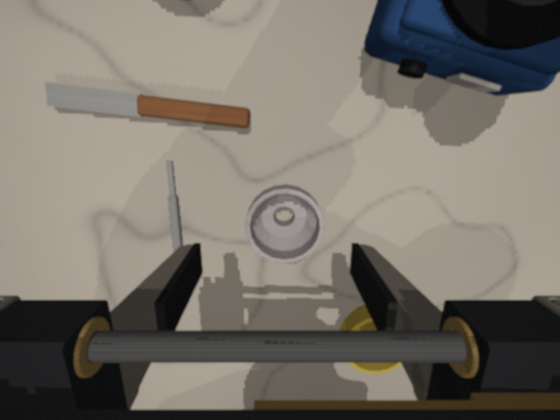

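```bash
python3 - <<'E'
from h import *
import pickle
s,d=pickle.load(open('w14.pkl','rb'))
print(at(d,284.5,225,.044,s),'yellow',at(d,375,335,.044,s),at(d,375,307,.044,s),'scalpel',at(d,176,240,.004,s),at(d,171,162,.004,s),'handle',at(d,248,117,.006,s))
print(at(d,247,225,.044,s)-at(d,322,225,.044,s))
E
```

```text
[ 0.44854165 -0.09953521  0.044     ] yellow [ 0.34691831 -0.17923566  0.044     ] [ 0.37514581 -0.17654175  0.044     ] scalpel [ 4.19476059e-01 -1.68243383e-04  4.00000000e-03] [ 0.49164428 -0.00278129  0.004     ] handle [ 0.52857056 -0.07008404  0.006     ]
[-5.30282706e-06  5.80150995e-02  0.00000000e+00]
```

{"name": "arm_command", "arguments": {
  "moves": [0,0,0,0.025,0.0025,0.007,0,0,0,0,0.03,0,0,0,0,0,0,0.021,0,0,0,0,0,0,0,0,0,0,0,0,0,0,0,0,255,0,0,0,0,0,0,255,0,0,0,0,0,0,255,0,0,0,0,0,0,255,0,0,0,0,0,0,255,0,0,0,0,0,0,255],
  "force": 8
}}

```text
t: 31.75
tcp_pos: [0.4487, -0.0994, 0.0196]
tool_rot: [[0.002, 1.0, 0.0], [-0.001, 0.0, -1.0], [-1.0, 0.002, 0.001]]
ft_force: [-0.6, 1.2, 6.7]
gripper_width: 0.061
```

{"name": "arm_command", "arguments": {
  "moves": [0,0,0,0,0,0,10,0,0,0,0,0,0,10,-0.1428,0,0,0,0,0,10,-0.1428,0,0,0,0,0,10,-0.1428,0,0,0,0,0,10,-0.1428,0,0,0,0,0,10,-0.1428,0,0,0,0,0,10,-0.1428,0,0,0,0,0,10,-0.1428,0,0,0,0,0,10,-0.1428,0,0,0,0,0,10,-0.1428,0,0,0,0,0,10,-0.1428,0,0,0,0,0,10]
}}

```text
t: 32.95
tcp_pos: [0.4476, -0.0989, 0.0183]
tool_rot: [[-0.001, 0.136, 0.991], [0.0, 0.991, -0.136], [-1.0, 0.0, -0.001]]
ft_force: [0.7, 0.4, -0.4]
gripper_width: 0.0878
```

{"name": "arm_command", "arguments": {
  "moves": [-0.1428,0,0,0,0,0,10,0,0,0,0,0,0,10,0,0,0,0,0,0,255,0,0,0,0,0,0,255,0,0,0,0,0,0,255,0,0,0,0,0,0,255,0,0,0,0,0,0,255,0,0,0,0,0,0,255],
  "force": 18
}}

```text
t: 33.75
tcp_pos: [0.4477, -0.099, 0.0186]
tool_rot: [[-0.0, -0.0, 1.0], [0.0, 1.0, 0.0], [-1.0, 0.0, -0.0]]
ft_force: [-1.3, 0.2, 0.5]
gripper_width: 0.0625
```

```bash
python3 - <<'E'
from h import *
go(.6177,-.2305,.21)
E
```

```text
t 33.75 tcp [ 0.4477 -0.099   0.0186] delta tool [-0.1915 -0.1315  0.1699] w 0.0625 psi 1.571 vel 0.002
```

{"name": "arm_command", "arguments": {
  "moves": [0,0,0,0,0,0,255,0,0,0,0,0,0,255,0,0,0,-0.02,0,0,255,0,0,0,-0.034,0,0,255,0,0,0,-0.034,0,0,255,0,0,0,-0.034,0,0,255,0,0,0,-0.034,0,0,255,0,0,0,-0.0355,-0.01,0.012,255,0,0,0,0,-0.02,0.026,255,0,0,0,0,-0.02,0.026,255,0,0,0,0,-0.02,0.026,255,0,0,0,0,-0.02,0.026,255]
}}

```text
t: 34.95
tcp_pos: [0.565, -0.1898, 0.2098]
tool_rot: [[0.0, -0.0, 1.0], [0.0, 1.0, 0.0], [-1.0, 0.0, 0.0]]
ft_force: [-0.7, 0.0, -0.2]
gripper_width: 0.0624
```

{"name": "arm_command", "arguments": {
  "moves": [0,0,0,0,-0.02,0.026,255,0,0,0,0,-0.02,0.026,255,0,0,0,0,0,0,255,0,0,0,0,0,0,255,0,0,0,0,0,0,255,0,0,0,0,0,0,255]
}}

```text
t: 35.55
tcp_pos: [0.6155, -0.2283, 0.2105]
tool_rot: [[0.0, -0.001, 1.0], [-0.0, 1.0, 0.001], [-1.0, -0.0, 0.0]]
ft_force: [0.1, -0.3, -0.8]
gripper_width: 0.0623
```

```bash
python3 - <<'E'
from h import *
s,d=snap('wrist','w15')
for i in range(3):
  go(.6177,-.2305,.1695); robot.get_image('side')
E
```

```text
t 35.6 tcp [ 0.6155 -0.2284  0.2106] delta tool [ 0.0411 -0.0021  0.0021] w 0.062 psi 1.572 vel 0.005
t 35.65 tcp [ 0.6156 -0.2284  0.2106] delta tool [ 0.0411 -0.0021  0.0021] w 0.0623 psi 1.572 vel 0.006
t 35.7 tcp [ 0.6157 -0.2286  0.2106] delta tool [ 0.0411 -0.0019  0.002 ] w 0.0623 psi 1.572 vel 0.007
```

View pics/w15.png

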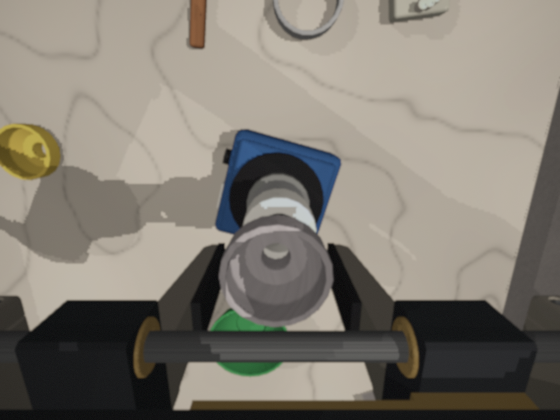

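{"name": "arm_command", "arguments": {
  "moves": [0,0,0,0.01,-0.0018,0.0018,255,0,0,0,0.01,0,0,255,0,0,0,0,0,0,255,0,0,0,0,0,0,255,0,0,0,0.005,0,0,255,0,0,0,0.005,0,0,255,0,0,0,0.004,0,0,255,0,0,0,0.004,0,0,255,0,0,0,0,0,0,255,0,0,0,0,0,0,255]
}}

```text
t: 36.75
tcp_pos: [0.6177, -0.2307, 0.172]
tool_rot: [[-0.0, -0.001, 1.0], [0.0, 1.0, 0.001], [-1.0, 0.0, -0.0]]
ft_force: [-0.4, -0.3, -0.9]
gripper_width: 0.0624
```

{"name": "arm_command", "arguments": {
  "moves": [0,0,0,0.001,0,0,255,0,0,0,0.001,0,0,255,0,0,0,0,0,0,255,0,0,0,0,0,0,255]
}}

```text
t: 37.15
tcp_pos: [0.6178, -0.2308, 0.1701]
tool_rot: [[0.0, -0.001, 1.0], [-0.0, 1.0, 0.001], [-1.0, -0.0, 0.0]]
ft_force: [-0.4, 0.1, -0.2]
gripper_width: 0.0628
```

{"name": "arm_command", "arguments": {
  "moves": [0,0,0,0.001,0,0,255,0,0,0,0.0005,0,0,255,0,0,0,0,0,0,255,0,0,0,0,0,0,255]
}}

```text
t: 37.55
tcp_pos: [0.618, -0.231, 0.1695]
tool_rot: [[0.001, -0.001, 1.0], [-0.001, 1.0, 0.001], [-1.0, -0.001, 0.001]]
ft_force: [-2.0, 0.9, 6.2]
gripper_width: 0.0625
```

Seated at the expected 0.1695 m with contact force; release and retreat.

{"name": "arm_command", "arguments": {
  "moves": [0,0,0,0,0,0,0,0,0,0,0,0,0,0,0,0,0,0,0,0,0,0,0,0,0,0,0,0,0,0,0,-0.02,0,0,0,0,0,0,-0.03,0,0,0,0,0,0,-0.03,0,0,0,0,0,0,-0.02,0,0,0,0,0,0,0,0,0,0,0,0,0,0,0,0,0,0,0,0,0,0,0,0]
}}

```text
t: 38.65
tcp_pos: [0.617, -0.2303, 0.2663]
tool_rot: [[-0.003, -0.0, 1.0], [0.002, 1.0, 0.0], [-1.0, 0.002, -0.003]]
ft_force: [-0.6, -0.4, -0.6]
gripper_width: 0.0918
```

```bash
python3 - <<'E'
from h import *
s,d=snap('wrist','w16'); _,e=snap('scene','s16'); _,g=snap('side','e16'); go(.617,-.23,.2)
cv2.imwrite('pics/f.png',np.hstack([cv2.resize(x,(w,460),interpolation=2) for x,w in [(d['img'][110:320,190:360],300),(e['img'][90:240,100:230],260),(g['img'][60:210,280:390],230)]]))
E
```

```text
t 38.8 tcp [ 0.6172 -0.2304  0.2668] delta tool [0.0668 0.0003 0.    ] w 0.0921 psi 1.571 vel 0.009
```

View pics/f.png

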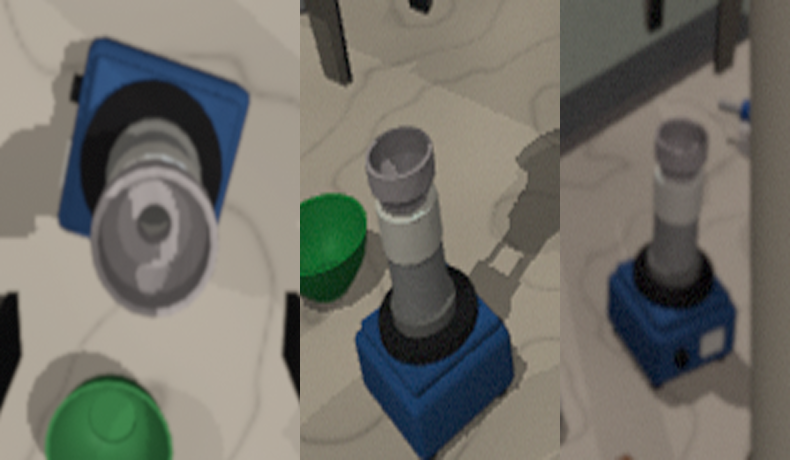

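View pics/s16.png

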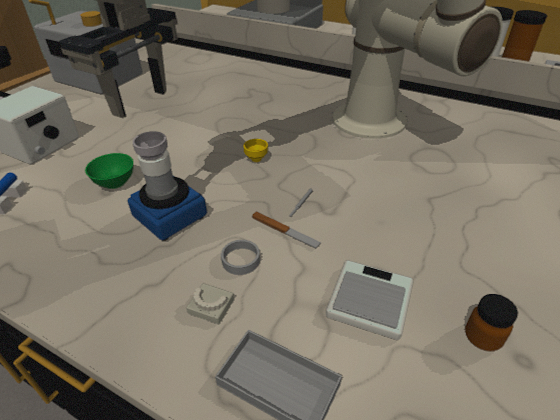

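```bash
python3 - <<'E'
from h import *
s,e=snap('scene','s17'); s,g=snap('side','e17')
out=[]
for d in (e,g):
    k=5; big=cv2.resize(d['img'],None,fx=k,fy=k,interpolation=2); pts=[]
    base=np.array([.6177,-.2305,0])
    # align by ring bottom/plate offset: raw model overlay
    for z,r in [(.075,.05),(.085,.032),(.130,.027),(.130,.029),(.163,.029),(.163,.022),(.177,.031),(.195,.031)]:
        P=np.array([proj(d,base+[r*np.cos(a),r*np.sin(a),z]) for a in np.linspace(0,6.29,60)]); pts.append(P)
        cv2.polylines(big,[((P+.5)*k).astype(int)],False,(0,0,255) if z>.17 else (0,255,255),1)
    c=np.vstack(pts).mean(0); u,v=((c-[0,10])*k).astype(int); out.append(big[v-270:v+270,u-190:u+190])
cv2.imwrite('pics/ov.png',np.hstack(out))
E
```

```text
(no output)
```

View pics/ov.png

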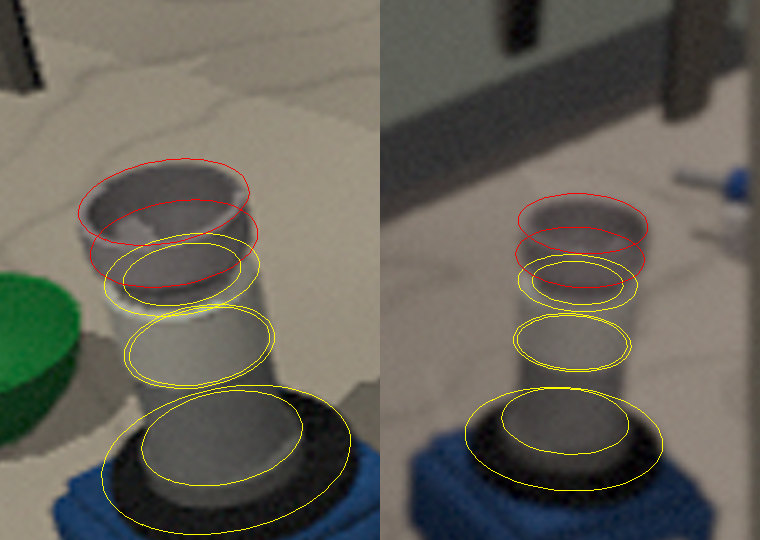

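```bash
python3 -c "
from workcell import robot
print(robot.sign_off())"
```

```text
the job is handed in; nothing more can be done
None
```

The mould is built on the vibrator's black plate, bottom to top: former, casting ring, collar, funnel. I handed the job in at about 39 s of the 118 s allowed. The sign-off gives no verdict, so the result rests on the checks below.

- **Grasps:** I squeezed each part in two directions at right angles before lifting, so it was centred in the gripper both ways. The collar's first squeeze had not fully closed, so I did it again.
- **Seating:** Each part was lowered until it met contact, within about 0.5 mm of its computed seated height. All four were let go within about 1 mm of the same point, (0.618, -0.230).
- **Position on the plate:** From above, the former looks about 3–4 mm off the plate's centre, against the 12 mm allowed.
- **Last pictures:** The stack looks upright and seated, and the gripper is open and well above it. The wide ring, cast, spatula and yellow funnel look unmoved.
- **Disagreements:**
  - The scene and side cameras' first position estimates, picked by hand, differed by up to about 3 cm (mostly 1–2 cm), so I aimed by the wrist camera and the gripper's own position.
  - The wrist camera measured known diameters about 4–6% too small.
  - In the final check, the stack's outline drawn from the given sizes sat a few pixels off in both fixed views. I put this down to camera calibration or lens error rather than a tilt.

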